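# Slide the straightedge out of its tray, pinch the overhang, lay it across the bowl's rim

## Task

The aluminium straightedge lies sunk in the channel of the wooden tray board, where it cannot be gripped by its sides: slide it out of the open end of the channel until about 5 cm of it overhangs, still lying flat, and pinch it there by its two long edges. Lift it out and lay it gently across the rim of the bowl on the banding wheel, flat and centred over the bowl so that it sticks out on both sides, then let go. Do not drop the straightedge, shift the bowl, or disturb the jar, the teal tub and the wooden tamper.

Things in the scene. Friction and masses are not known exactly. Their poses are not given: they have to be found in the camera images.
- board: Fixed plywood tray board 235 x 110 mm, left or right of the table's middle, turned up to 0.3 rad. Origin: centre of its underside; x along its channel, z up. Channel 48 mm wide, floor 50 mm above the table, between darker rails 31 mm wide and 9 mm high. Open at the -x end (x = -117.5 mm, facing the robot, free air below), closed at the other by a 9 mm high stop (inner face x = +110.5 mm).
- board_mouth (a point): Middle of the channel floor's edge at the board's open end, 50 mm above the table; axes as the board's: -x points out of the channel.
- straightedge_mid (a point): Centre (half-way up) of the straightedge: loose flat aluminium bar 200 x 44 x 6 mm, about 0.14 kg, x along its length, z up. Starts lying in the channel, its top 3 mm below the rail tops, its front end 6 to 20 mm inside the open end. Stays balanced while less than half overhangs. The channel is slick: press on its top with the fingertips (5 to 12 N) and drag.
- straightedge_end (a point): Middle (half-way up) of the straightedge's front end, the end nearest the channel's mouth, 100 mm from its centre; axes as the straightedge's.
- straightedge: The same straightedge; origin at the centre of its underside, 3 mm below its centre.
- wheel: Fixed banding wheel (small steel turntable; it does not turn here), head 170 mm in diameter, its top 58 mm above the table. Origin: centre of its underside on the table.
- bowl: Loose cream stoneware bowl, 100 mm across the rim, 66 mm high, wall 6 mm, 0.45 kg, standing upright on the banding wheel, so that its rim is 124 mm above the table. Origin: centre of its underside, z up.
- bowl_rim (a point): Centre of the bowl's mouth, at the height of the rim.
- jar: Bystander: amber glass jar with a white cap, 60 mm in diameter, 85 mm high. Origin: centre of its underside.
- tub: Bystander: open teal plastic tub, 90 mm in diameter, 75 mm high. Origin: centre of its underside.
- tamper: Bystander: wooden tamper, a disc 72 mm in diameter with an upright grip, 55 mm high. Origin: centre of its underside.

How it is judged:
By the outcome, as a careful person would: the job done as asked, in the order asked, and still so for the second after the job is handed in, with the robot touching nothing.
It also fails if it takes over 54 s, if anything falls off the work surface, if the arm or the gripper's body presses on something with over 40 N, if the wrist force passes 120 N, or if a joint passes its speed limit or range.

## Robot

A 6-joint arm with a two-finger parallel gripper is mounted at the origin on the work surface. World frame = base frame: x ahead of the robot, y to its left, z up, the work surface at z = 0. Lengths are in mm, angles in rad, forces in N, time in s.
With the tool pointing down it reaches from about 275 to 725 mm from the base axis. Payload 15.9 kg.
Tool frame: the origin (TCP) lies between the finger pads; the fingertips stand 19 mm ahead of it and the grasp point (between the pads) is the TCP; z points along the fingers, y is the direction in which the jaws open and shut (so a half turn about z gives the same grasp; the last joint's range is limited). The gripper opens to 85 mm and grips with 20 to 120 N. Pads are 22 mm wide; open, the fingers measure 114 mm over their backs; the gripper's body (76 mm by 85 mm) begins 54 mm behind the grasp point. The pads swing forward as they close: fully open they stand 13 mm farther back than shut.
Start: joints at [-1.138, 0.213, -0.034, 1.323, 0, 1.571], TCP at [209.699, -453.885, 250.306] pointing down, gripper open.
Joint ranges: [-2.98, 2.98], [-0.74, 1.72], [-1.14, 1.35], [-2.1, 2.04], [-1.57, 1.44], [-3.14, 3.14]. Speed limits (rad/s): [1.89, 1.89, 2.39, 2.57, 3.14, 3.14].

## Interface

Orientations are given as a unit quaternion [w, x, y, z].
In Python, from cell import manip gives the robot as it stands. Calls block until the motion is done:
- manip.move_to(position, orientation): joint-space move of the TCP to a pose.
- manip.move_straight(position, feed=150, rotation=None, until_force=None): straight line of the TCP; rotation=None keeps the orientation; feed is the mean speed in mm/s. With until_force (N) it stops when the force on the tool has changed by that much, and returns True; else False.
- manip.move_j(angles): joint-space move.
- manip.open_gripper() and manip.gripper_close(force=None): open the fingers fully, or close them until they stop; force is the grip in N (None keeps the last).
- manip.sleep(seconds).
- manip.ik(position, orientation): joint angles nearest the present ones, or None.
- manip.grab_frame(name): name is "scene" or "top" or "wrist"; returns (picture, depth): 480x640x3 uint8, red, green, blue; 480x640 float32, mm along the optical axis (not along the pixel's ray), 0 where there is no reading.
- manip.camera_info(name): a dict with "fovy" (degrees; the focal length in pixels is half the picture's height over the tangent of half this angle, whatever the lens; pixels are square), "cx", "cy" (the principal point, pixels), "xyz" and "rotation" of the camera in the world. Camera axes: x right, y down, z forward; pixel columns grow to the right and rows downward; lengths in mm; the calibration is good to about 2 mm. A picture is of the moment at which its call begins: read the wrist's pose just before it. camera_info takes no time and is no camera call; for the wrist camera it gives the pose at the moment of the call.
A pose or a line that the arm cannot do raises manip.PlanningError and nothing moves.
- manip.close_job(): hands the job in, once; it reports no verdict.
Trained networks look in the newest picture that a camera, given by its name, has taken for a name from the list of things; names that differ only in an ending like _2 or _b are one class to them, and where a whole thing is asked for, a point or a joint stands for the part that bears it (a point fixed in the world has none). Each returns a list of dicts, best first, with "p" (0 to 1); they miss things now and then, are a little off and sometimes report something else, mostly with a low value. They report only what shows in the picture. A call takes as long as a camera call.
- manip.search_frame(query, camera): "extent" ([left, top, width, height] in pixels, round what is visible of it).
- manip.cut_out(query, camera): "region" (480x640 bool, what is visible of it) and "extent" ([left, top, width, height] in pixels, round what is visible of it).
Readings, each from a call of its own:
- manip.current_time_s(): time.
- manip.current_joint_pos(): joint angles.
- manip.current_joint_vel(): joint speeds.
- manip.current_tau(): joint torques, N m.
- manip.current_eef_pos(): TCP position.
- manip.current_tool_rot(): TCP orientation.
- manip.current_force(): force on the tool from outside, world axes, zero at the start.
- manip.current_ft_torque(): the same for the moment, N m.
- manip.current_grip_width(): finger opening in mm.
Only numpy, scipy, OpenCV 4.12 (cv2) and the standard library are available. Lean on these libraries where they do the work, as an engineer would, in place of code of your own. Each camera call takes 0.05 s, during which the arm holds its last target.

## Working session

There is one attempt and no reset: what is moved stays moved. The work goes in short steps, each a Python script; the robot and the scene stay as the last script left them, time stands still between calls to the robot, and variables do not carry over. Pictures are saved under pics/ and viewed, and the job is handed in when it is done.

```bash
mkdir -p pics; ls
python3 - <<'E'
from cell import manip
import cv2,numpy as np
for n in ("scene","top"):
    p,d=manip.grab_frame(n); cv2.imwrite(f"pics/{n}0.png",p[:,:,::-1]); np.save(f"pics/{n}0d.npy",d)
    i=manip.camera_info(n); print(n,i)
    for q in ("straightedge","bowl","board","jar","tub","tamper","wheel"):
        r=manip.search_frame(q,n); print(q,[(x["extent"],round(float(x["p"]),2)) for x in r[:2]])
print(manip.current_time_s(),manip.current_tool_rot(),manip.current_force())
E
```

```text
pics
scene {'fovy': 57.75847192236873, 'cx': 322.3749040849945, 'cy': 242.1304444499904, 'xyz': array([1372.10424398,  539.8437706 ,  784.23157919]), 'rotation': array([-0.21808546,  0.4051237 ,  0.79051428, -0.40422853])}
straightedge [([245.9, 218.9, 47.5, 39.8], 0.81)]
bowl [([364.1, 254.8, 43.0, 38.4], 0.86)]
board [([231.5, 217.4, 76.5, 64.3], 0.79)]
jar []
tub [([179.8, 207.5, 28.0, 36.5], 0.55)]
tamper [([443.9, 324.5, 30.5, 33.4], 0.82)]
wheel [([355.4, 272.6, 63.7, 48.6], 0.82)]
top {'fovy': 56.337256915497974, 'cx': 323.88665795815007, 'cy': 236.866965818535, 'xyz': array([ 446.57697499,  -17.80524399, 1193.57234591]), 'rotation': array([-0.06397039,  0.70739273, -0.70269097,  0.04157798])}
straightedge [([385.4, 207.6, 31.8, 79.7], 0.72)]
bowl [([234.4, 225.7, 33.5, 35.7], 0.66)]
board [([369.8, 193.4, 60.7, 102.3], 0.58)]
jar [([331.2, 175.6, 27.1, 28.7], 0.98), ([166.7, 226.7, 28.6, 27.4], 0.27)]
tub [([475.1, 199.0, 40.6, 37.0], 0.59)]
tamper [([166.3, 228.1, 27.3, 26.4], 0.61)]
wheel [([221.1, 210.9, 64.9, 67.0], 0.67)]
0.8 [ 1.42606661e-05  9.76681320e-01  2.14694197e-01 -1.68907118e-05] [-0.37578176  0.63195578  0.54077762]
```

View pics/top0.png

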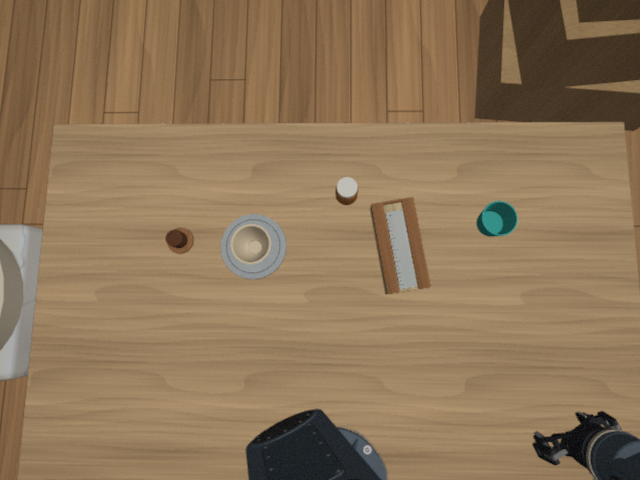

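View pics/scene0.png

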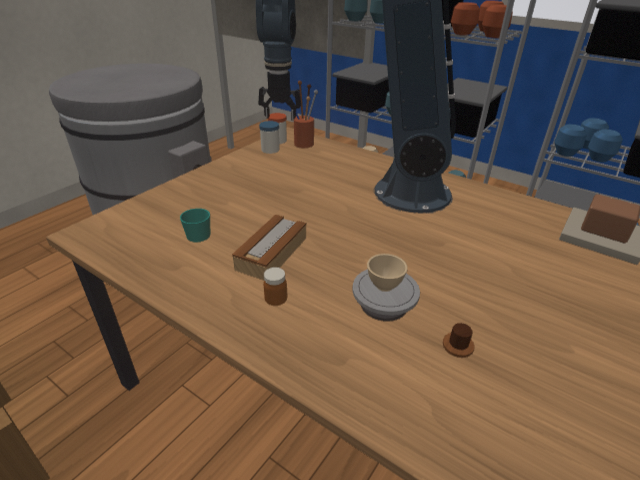

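```bash
cat > h.py <<'E'
from cell import manip
import cv2,numpy as np
from scipy.spatial.transform import Rotation as R
def rot(q): return R.from_quat(q,scalar_first=True)
def onplane(info,uv,z):
    f=240/np.tan(np.radians(info["fovy"])/2)
    uv=np.atleast_2d(uv).astype(float)
    d=np.c_[(uv[:,0]-info["cx"])/f,(uv[:,1]-info["cy"])/f,np.ones(len(uv))]
    d=rot(info["rotation"]).apply(d); c=np.array(info["xyz"])
    return c+d*((z-c[2])/d[:,2])[:,None]
def proj(info,P):
    f=240/np.tan(np.radians(info["fovy"])/2)
    p=rot(info["rotation"]).inv().apply(np.atleast_2d(P)-info["xyz"])
    return np.c_[p[:,0]/p[:,2]*f+info["cx"],p[:,1]/p[:,2]*f+info["cy"]]
def down(yaw): # tool z down, tool y axis at world angle yaw+90 (x at yaw)... 
    c,s=np.cos(yaw),np.sin(yaw)
    return R.from_matrix(np.array([[c,s,0],[s,-c,0],[0,0,-1]])).as_quat(scalar_first=True)
def rect(info,mask,z):
    ys,xs=np.nonzero(mask); P=onplane(info,np.c_[xs,ys],z)[:,:2]
    return cv2.minAreaRect(P.astype(np.float32))
E
python3 - <<'E'
from h import *
i=manip.camera_info("top")
for q,z in (("straightedge",56),("board",59),("bowl",124),("wheel",58),("jar",85),("tub",75),("tamper",10)):
    for r in manip.cut_out(q,"top")[:1]:
        c,s,a=rect(i,r["region"],z); print(q,round(float(r["p"]),2),np.round(c),np.round(s),round(a,1))
print(manip.camera_info("wrist"),manip.current_eef_pos())
E
```

```text
straightedge 0.51 [ 599. -171.] [239. 118.] 9.3
board 0.65 [ 600. -172.] [240. 119.] 9.7
bowl 0.83 [591. 196.] [95. 98.] 0.4
wheel 0.68 [595. 203.] [169. 168.] 1.3
jar 0.56 [733. -37.] [56. 70.] 90.0
tub 0.58 [ 666. -413.] [ 84. 101.] 0.1
tamper 0.56 [615. 413.] [71. 74.] 3.1
{'fovy': 66.18088530013883, 'cx': 314.9755311117901, 'cy': 244.6527594442491, 'xyz': array([ 272.5732141 , -425.92271231,  372.72014361]), 'rotation': array([ 0.11565919,  0.83424589, -0.53399737, -0.07418602])} [ 209.71899216 -453.89889332  250.30294754]
```

Run:
```python
from h import *
i=manip.camera_info("wrist")
T=rot(manip.current_tool_rot()); print("cam off tool",T.inv().apply(i["xyz"]-manip.current_eef_pos()),"look tool",T.inv().apply(rot(i["rotation"]).apply([0,0,1])))
yaw=0.167
# view: TCP behind mouth
c=np.array([600,-172.]);u=np.array([np.cos(yaw),np.sin(yaw)])
p=c-u*100
for s in (0,np.pi):
    print(s,manip.ik([*p,260],down(yaw+s)))
q=down(yaw)
manip.move_to([*p,260],q)
i=manip.camera_info("wrist");p_,d=manip.grab_frame("wrist")
cv2.imwrite("pics/w1.png",p_[:,:,::-1]);np.save("pics/w1d.npy",d)
import pickle;pickle.dump(i,open("pics/w1.pkl","wb"))
print(proj(i,[[*c,59],[*(c-u*117),50]]),manip.current_time_s(), i)
for n,z in (("straightedge",56),("board",59)):
  for r in manip.cut_out(n,"wrist")[:1]:
    print(n,r["p"],r["extent"],rect(i,r["region"],z)); np.save(f"pics/w1_{n}.npy",r["region"])
```

```text
cam off tool [  68.79482552    0.96558995 -122.41580548] look tool [-2.72226048e-01 -4.58200213e-04  9.62233220e-01]
0 [-0.35982075  0.28651503  0.0857936   1.3700749   0.          2.6147719 ]
3.141592653589793 [-0.35982075  0.28651503  0.0857936   1.3700749   0.         -0.52682075]
[[312.95066765 100.70245031]
 [313.36016586 235.89461194]] 2.6667 {'fovy': 66.18088530013883, 'cx': 314.9755311117901, 'cy': 244.6527594442491, 'xyz': array([ 569.34967263, -178.88655168,  382.40148996]), 'rotation': array([ 0.1048798 ,  0.75594477, -0.64002798, -0.088949  ])}
straightedge 0.72 [287.5, 0.2, 60.5, 234.5] ((580.5941162109375, -178.16302490234375), (187.02186584472656, 44.928741455078125), 9.506847381591797)
board 0.61 [247.4, 1.4, 139.0, 243.2] ((577.3446655273438, -179.24459838867188), (192.20755004882812, 109.95020294189453), 9.675546646118164)
```

View pics/w1.png

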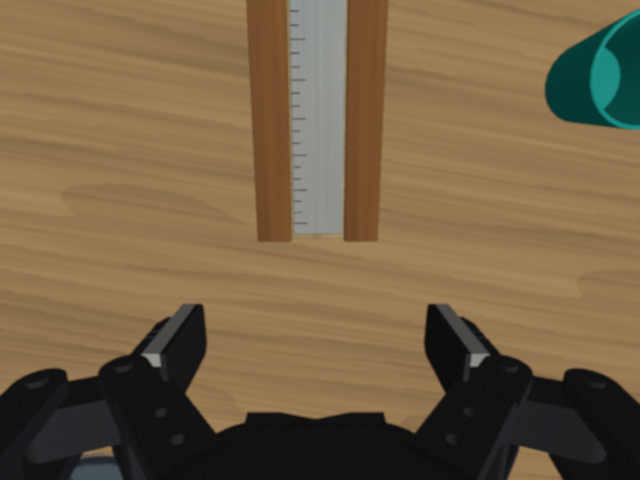

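```bash
python3 - <<'E'
from h import *
import pickle
i=pickle.load(open("pics/w1.pkl","rb"))
print(onplane(i,[[258,241.5],[379,241.5],[250,60],[385,60]],59).round(1))
print(onplane(i,[[292.5,234.5],[343,234.5],[289.5,60],[346,60]],56).round(1))
m=np.load("pics/w1_straightedge.npy");d=np.load("pics/w1d.npy");print("depth",np.median(d[100:110,310:330]))
f=240/np.tan(np.radians(i["fovy"])/2);z=np.median(d[103:107,315:325]);v=np.array([(320-i["cx"])/f*z,(105-i["cy"])/f*z,z]);print(rot(i["rotation"]).apply(v)+i["xyz"])
print(cv2.boundingRect(m.astype(np.uint8)))
E
python3 -c "
import cv2;a=cv2.imread('pics/w1.png')[200:260,240:400];cv2.imwrite('pics/w1c.png',cv2.resize(a,None,fx=5,fy=5,interpolation=0))"
```

```text
[[ 473.4 -142.3   59. ]
 [ 491.6 -250.9   59. ]
 [ 621.7 -117.4   59. ]
 [ 639.5 -223.8   59. ]]
[[ 484.3 -172.2   56. ]
 [ 491.9 -217.7   56. ]
 [ 627.5 -148.3   56. ]
 [ 635.  -193.2   56. ]]
depth 307.32574
[ 598.00946724 -178.26481528   55.33388909]
(289, 0, 57, 235)
```

View pics/w1c.png

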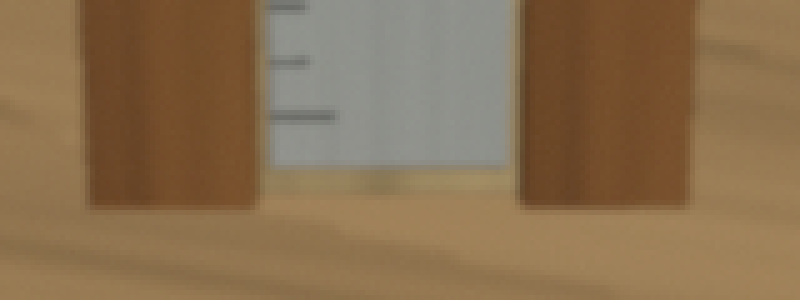

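Run:
```python
from h import *
yaw=0.169;u=np.array([np.cos(yaw),np.sin(yaw)]);q=down(yaw)
p=np.array([489,-194.9])+120*u
manip.gripper_close(30)
manip.move_to([*p,110],q)
manip.move_straight([*p,82],feed=80)
f0=np.array(manip.current_force())
r=manip.move_straight([*p,66],feed=10,until_force=6)
print(r,manip.current_eef_pos(),np.array(manip.current_force())-f0,manip.current_time_s(),manip.current_grip_width())
manip.sleep(0.2);print(np.array(manip.current_force())-f0)
np.save("f0.npy",f0)
```

```text
True [ 607.40133899 -174.76121324   75.03429946] [-0.93349246  0.21709085  6.80169423] 5.6417 0.10087501522985737
[-0.35582091 -0.09104314  6.47842003]
```

Run:
```python
from h import *
yaw=0.169;u=np.array([np.cos(yaw),np.sin(yaw)]);f0=np.load("f0.npy")
s=np.array(manip.current_eef_pos());z=s[2]-0.1
p0=s[:2].copy()
for k,dist in enumerate((5,15,30,45,57)):
    manip.move_straight([*(p0-dist*u),z],feed=40)
    f=np.array(manip.current_force())-f0
    print(dist,f.round(2),np.round(manip.current_eef_pos(),2))
    if f[2]<6: z-=0.1*(7-f[2])/1
    if f[2]>11: z+=0.1*(f[2]-8)
    z=np.clip(z,s[2]-1.5,s[2]+1)
print(manip.current_time_s())
```

```text
5 [-1.63 -0.97  3.21] [ 602.26 -175.69   75.05]
15 [-1.51 -0.69  8.43] [ 592.54 -177.49   75.01]
30 [-2.09 -0.28  8.57] [ 577.77 -179.99   75.03]
45 [-1.5  -1.32  8.41] [ 563.   -182.55   75.04]
57 [-1.69 -0.96  8.84] [ 551.14 -184.56   75.01]
8.0083
```

Run:
```python
from h import *
import pickle
yaw=0.169;u=np.array([np.cos(yaw),np.sin(yaw)]);q=down(yaw)
s=np.array(manip.current_eef_pos())
manip.move_straight([*s[:2],130],feed=150)
manip.open_gripper()
c=np.array([598.3,-176.8])
manip.move_to([*(c-u*165),260],q)
i=manip.camera_info("wrist");p_,d=manip.grab_frame("wrist")
cv2.imwrite("pics/w2.png",p_[:,:,::-1]);np.save("pics/w2d.npy",d)
pickle.dump(i,open("pics/w2.pkl","wb"))
for n,z in (("straightedge",56),):
  for r in manip.cut_out(n,"wrist")[:1]:
    print(n,r["p"],r["extent"],rect(i,r["region"],z))
print(manip.current_time_s())
```

```text
straightedge 0.58 [282.2, 1.1, 59.9, 216.3] ((522.3499145507812, -188.77098083496094), (171.6480712890625, 44.369781494140625), 9.61682415008545)
10.1417
```

View pics/w2.png

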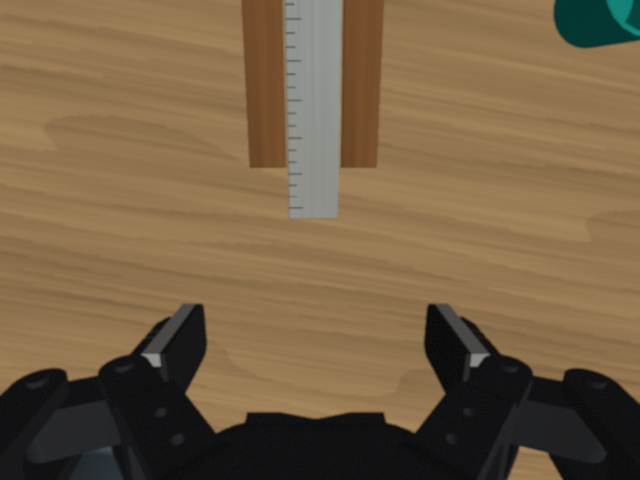

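Run:
```python
from h import *
import pickle
i=pickle.load(open("pics/w2.pkl","rb"))
r=onplane(i,[[249.5,167.5],[378,167.5]],59);b=onplane(i,[[289,218],[338.5,218]],56);b2=onplane(i,[[285,40],[342.5,40]],56)
u=np.array([np.cos(.169),np.sin(.169)])
print(r,b,b2); print(r.mean(0),b.mean(0),b2.mean(0),"overhang",(r.mean(0)-b.mean(0))[:2]@u,np.linalg.norm(b[0]-b[1]))
dd=(b2-b).mean(0);print("yaw",np.arctan2(dd[1],dd[0]))
```

```text
[[ 472.80670062 -141.99338555   59.        ]
 [ 491.28397298 -250.83101798   59.        ]] [[ 434.13261587 -181.90059372   56.        ]
 [ 441.59453827 -225.82609066   56.        ]] [[ 575.91810492 -157.42254694   56.        ]
 [ 583.54557221 -202.41451155   56.        ]]
[ 482.0453368  -196.41220176   59.        ] [ 437.86357707 -203.86334219   56.        ] [ 579.73183857 -179.91852925   56.        ] overhang 44.805579449472766 44.554792869168836
yaw 0.16720615851662776
```

Run:
```python
from h import *
import pickle
yaw=0.168;u=np.array([np.cos(yaw),np.sin(yaw)]);q=down(yaw)
p=np.array([437.9,-203.9])+115*u
manip.gripper_close(30)
manip.move_to([*p,95],q)
manip.move_straight([*p,80],feed=60)
f0=np.array(manip.current_force())
r=manip.move_straight([*p,66],feed=15,until_force=8)
s=np.array(manip.current_eef_pos());print(r,s,np.array(manip.current_force())-f0)
manip.move_straight([*(p-6*u),s[2]-0.3],feed=25)
print(manip.current_eef_pos(),np.array(manip.current_force())-f0)
manip.move_straight([*(p-6*u),120],feed=150)
manip.open_gripper()
c=np.array([598.3,-176.8])
manip.move_to([*(c-u*165),200],q)
i=manip.camera_info("wrist");p_,d=manip.grab_frame("wrist")
cv2.imwrite("pics/w3.png",p_[:,:,::-1]);pickle.dump(i,open("pics/w3.pkl","wb"))
print(manip.current_time_s())
```

```text
True [ 551.60456627 -184.76728212   75.05314461] [-0.36443659  0.44934133  7.66209599]
[ 545.27255718 -185.8813808    75.04598704] [-0.96301896  0.403454    7.06489198]
14.9083
```

View pics/w3.png

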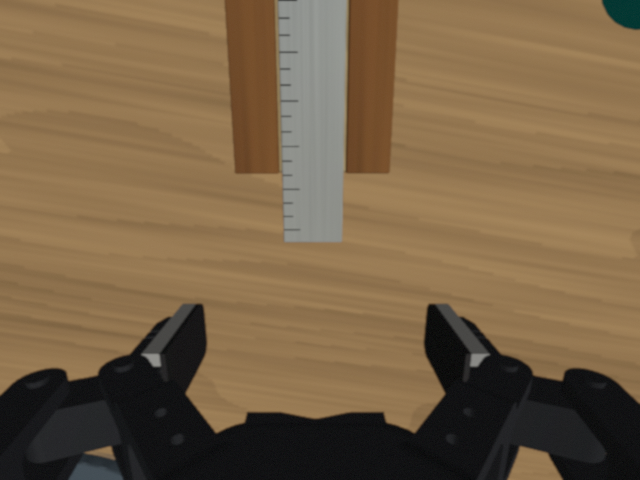

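Run:
```python
from h import *
import pickle
i=pickle.load(open("pics/w3.pkl","rb"))
r=onplane(i,[[235,173.5],[390,173.5]],59).mean(0);b=onplane(i,[[284.5,241.8],[343,241.8]],56);print(b);b=b.mean(0)
b2=onplane(i,[[279,40],[348,40]],56).mean(0)
yaw=np.arctan2(*(b2-b)[1::-1]);yaw_u=0.168
u=np.array([np.cos(yaw_u),np.sin(yaw_u)])
print(r,b,"overhang",(r-b)[:2]@u,"yaw",yaw)
q=down(yaw_u)
g=b[:2]+24*u
print(g)
manip.move_to([*g,120],q)
manip.move_straight([*g,48],feed=90)
print(manip.current_force(),manip.current_time_s())
manip.gripper_close(70)
print(manip.current_grip_width(),manip.current_eef_pos(),manip.current_force())
np.save("grasp.npy",np.array([*g,*b[:2]]))
p_,d=manip.grab_frame("wrist");cv2.imwrite("pics/w4.png",p_[:,:,::-1])
```

```text
[[ 428.12782309 -183.64686242   56.        ]
 [ 435.41451545 -226.98110128   56.        ]]
[ 481.73276715 -196.07268419   59.        ] [ 431.77116927 -205.31398185   56.        ] overhang 50.803441712505055 yaw 0.16694681129868796
[ 455.43327712 -201.30092163]
[ 0.47382965  0.05444261 -1.14628088] 16.2833
42.91736919560384 [ 455.68228751 -201.40338074   48.36198475] [-1.44154203 -0.34236769  5.10053195]
```

View pics/w4.png

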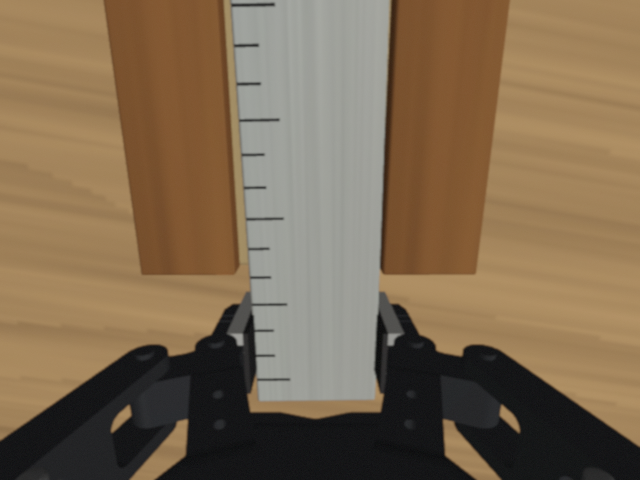

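Run:
```python
from h import *
import pickle
yaw=0.168;u=np.array([np.cos(yaw),np.sin(yaw)]);q=down(yaw)
s=np.array(manip.current_eef_pos())
manip.move_straight([*s[:2],58],feed=30)
print(manip.current_grip_width(),manip.current_force())
manip.move_straight([*s[:2],205],feed=120)
w=np.array([593,199.])-76*u+110*np.array([u[1],-u[0]])
manip.move_straight([*w,205],feed=180)
i=manip.camera_info("wrist");p_,d=manip.grab_frame("wrist")
cv2.imwrite("pics/w5.png",p_[:,:,::-1]);pickle.dump(i,open("pics/w5.pkl","wb"));np.save("pics/w5d.npy",d)
for r in manip.cut_out("bowl","wrist")[:1]: print(r["p"],r["extent"],rect(i,r["region"],124))
print(manip.current_time_s(),manip.current_grip_width(),manip.current_eef_pos(),manip.current_force())
```

```text
42.389040021803545 [ 0.28894885 -0.05135244 -1.67986151]
0.9 [18.6, 30.7, 190.6, 192.6] ((589.5775146484375, 194.1996612548828), (97.29499053955078, 98.03008270263672), 51.993019104003906)
20.525 42.2119862955576 [536.38709602  77.23095881 205.05933224] [ 0.30080368  0.7635059  -1.22746813]
```

View pics/w5.png

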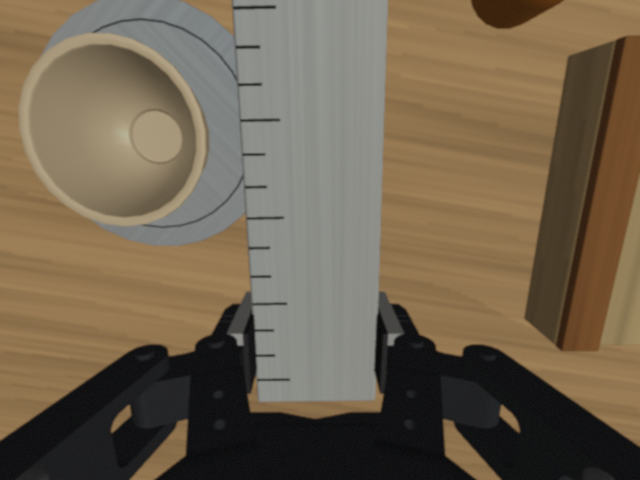

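Run:
```python
from h import *
yaw=0.168;u=np.array([np.cos(yaw),np.sin(yaw)])
w=np.array([589.6,194.2])-76*u
manip.move_straight([*w,205],feed=120)
manip.move_straight([*w,132],feed=70)
manip.sleep(0.3)
f0=np.array(manip.current_force());t0=np.array(manip.current_ft_torque())
r=manip.move_straight([*w,119.5],feed=8,until_force=2)
print(r,manip.current_eef_pos(),np.array(manip.current_force())-f0,np.array(manip.current_ft_torque())-t0,manip.current_time_s())
p_,d=manip.grab_frame("scene");cv2.imwrite("pics/s6.png",cv2.resize(p_[180:360,280:480,::-1],None,fx=3.3,fy=3.3))
```

```text
Traceback (most recent call last):
cell.PlanningError: the arm cannot follow that straight line within its joint ranges
```

Run:
```python
from h import *
yaw=0.55;u=np.array([np.cos(yaw),np.sin(yaw)])
w=np.array([589.6,194.2])-76*u
print(manip.ik([*w,205],down(yaw)))
manip.move_straight([*w,205],feed=90,rotation=down(yaw))
print(manip.current_joint_pos())
manip.move_straight([*w,132],feed=70)
manip.sleep(0.3)
f0=np.array(manip.current_force());t0=np.array(manip.current_ft_torque())
r=manip.move_straight([*w,119.5],feed=8,until_force=2)
print(r,manip.current_eef_pos(),np.array(manip.current_force())-f0,np.array(manip.current_ft_torque())-t0,manip.current_time_s())
p_,d=manip.grab_frame("scene");cv2.imwrite("pics/s6.png",cv2.resize(p_[180:360,280:480,::-1],None,fx=3.3,fy=3.3))
```

```text
[ 0.28626264  0.32144239 -0.00519153  1.2441624   0.          2.8778553 ]
[ 2.85689319e-01  3.21376111e-01 -5.29621684e-03  1.24411804e+00
 -1.18099033e-04  2.87834399e+00]
True [524.54169653 154.35332203 122.21943402] [-2.15354628 -1.04413959  5.20155163] [-0.03085505  0.02006293  0.01267535] 24.125
```

View pics/s6.png

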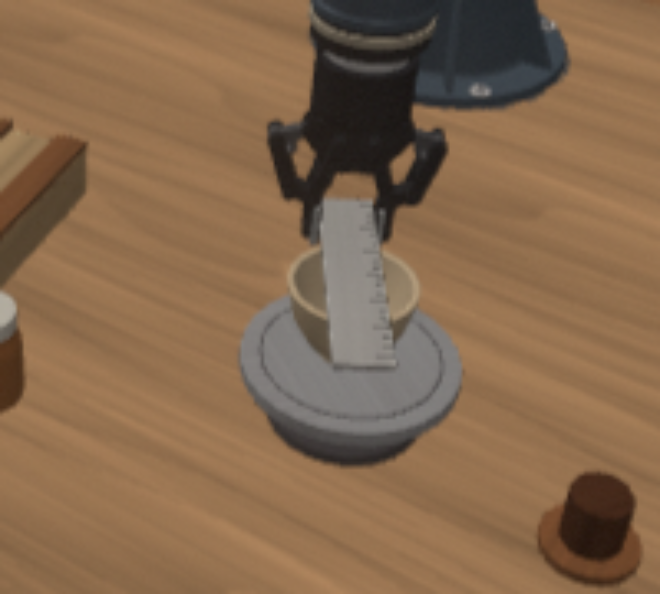

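Run:
```python
from h import *
import pickle
manip.sleep(0.3); print(manip.current_force())
manip.open_gripper(); manip.sleep(0.2)
s=np.array(manip.current_eef_pos())
print(manip.current_grip_width(),s)
manip.move_straight([*s[:2],225],feed=80)
i=manip.camera_info("wrist");p_,d=manip.grab_frame("wrist")
cv2.imwrite("pics/w7.png",p_[:,:,::-1]);np.save("pics/w7d.npy",d);pickle.dump(i,open("pics/w7.pkl","wb"))
for n,z in (("bowl",124),("straightedge",130)):
  for r in manip.cut_out(n,"wrist")[:1]: print(n,r["p"],rect(i,r["region"],z))
u=np.array([np.cos(.55),np.sin(.55)])
manip.move_straight([*(s[:2]-100*u),250],feed=120)
i=manip.camera_info("wrist");p_,d=manip.grab_frame("wrist")
cv2.imwrite("pics/w8.png",p_[:,:,::-1]);np.save("pics/w8d.npy",d);pickle.dump(i,open("pics/w8.pkl","wb"))
for n,z in (("bowl",124),("straightedge",130)):
  for r in manip.cut_out(n,"wrist")[:1]: print(n,r["p"],rect(i,r["region"],z))
p_,d=manip.grab_frame("top");cv2.imwrite("pics/t8.png",p_[:,:,::-1])
p_,d=manip.grab_frame("scene");cv2.imwrite("pics/s8.png",p_[:,:,::-1])
print(manip.current_time_s())
```

```text
[-0.64311684 -1.19635892  5.60833568]
85.0814227099503 [524.2762348  154.29049128 121.86822413]
bowl 0.84 ((588.8971557617188, 194.9803924560547), (85.85523986816406, 97.32588195800781), 31.471487045288086)
straightedge 0.74 ((573.1882934570312, 184.3001708984375), (161.71249389648438, 44.30584716796875), 32.546878814697266)
bowl 0.56 ((558.506591796875, 176.28277587890625), (15.76321029663086, 80.1753158569336), 31.459909439086914)
straightedge 0.67 ((533.9124755859375, 159.69967651367188), (71.46871185302734, 44.39691925048828), 31.816783905029297)
28.025
```

View pics/w7.png

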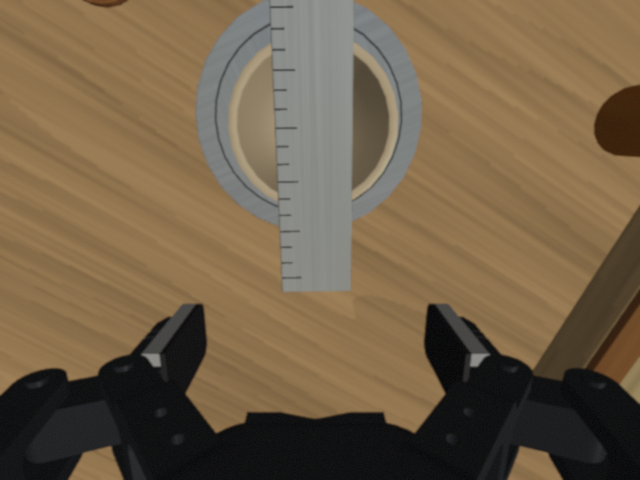

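View pics/w8.png

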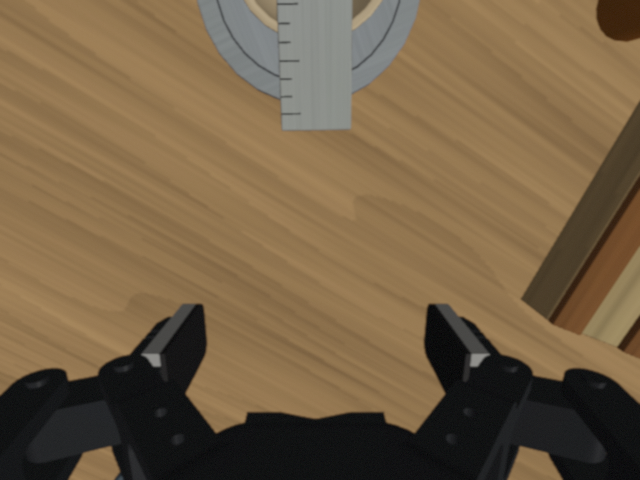

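View pics/s8.png

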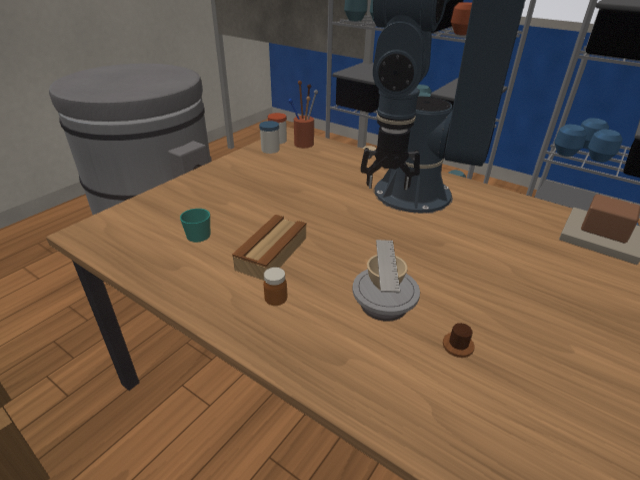

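View pics/t8.png

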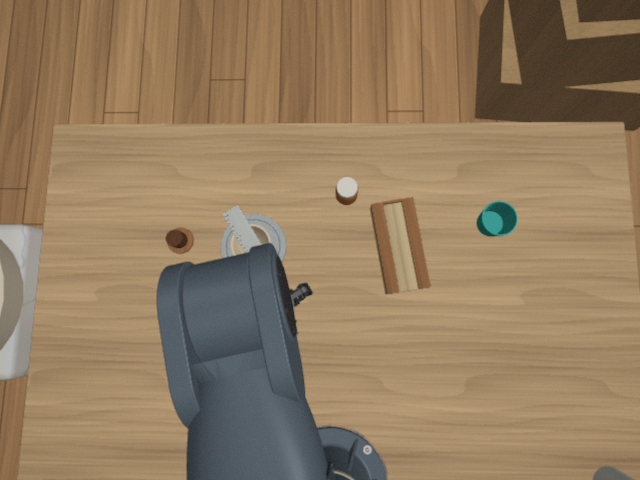

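Run:
```python
from h import *
import pickle
i=pickle.load(open("pics/w7.pkl","rb"));d=np.load("pics/w7d.npy")
b=onplane(i,[[282.5,291.5],[351,291.5]],130).mean(0)
e=onplane(i,[[273.5,60],[354,60]],130).mean(0)
u=(e-b)[:2];u/=np.linalg.norm(u);print(b,"yaw",np.arctan2(u[1],u[0]),"centre",b[:2]+100*u)
f=240/np.tan(np.radians(i["fovy"])/2);M=rot(i["rotation"])
for v in (20,80,140,200,260,285):
  z=np.median(d[v-2:v+3,310:325]);print(v,(M.apply([(317-i["cx"])/f*z,(v-i["cy"])/f*z,z])+i["xyz"]).round(1))
# bowl rim circle: outer edges at row 120
print(onplane(i,[[229,118],[400,118]],124))
```

```text
[504.75283481 140.16740919 130.        ] yaw 0.5625400077144117 centre [589.34315104 193.50106086]
20 [635.3 220.1 128.7]
80 [610.6 205.  128.5]
140 [583.7 188.5 128.8]
200 [554.5 170.5 128.9]
260 [522.5 150.9 128.9]
285 [508.2 142.1 128.7]
[[567.72711472 237.78039556 124.        ]
 [618.85346783 154.23530515 124.        ]]
```

Run:
```python
from h import *
print(manip.current_time_s()); manip.close_job()
```

```text
28.025
the job is handed in; nothing more can be done
```

The straightedge now lies flat and centred across the bowl rim, sticking out on both sides. I handed the job in at 28.0 s of the 54 s allowed.

**What I did**
- I pressed on its top with the closed fingertips at about 8 N and dragged it out of the channel. The first drag left about 45 mm overhanging, so I dragged it once more, to about 51 mm.
- I pinched it by its long edges 24 mm from the front end, lifted it, and lowered it slowly until it touched the rim. I then opened the fingers and backed the arm away.
- The planner refused my first path to the bowl because of the joint limits. I turned the bar to 0.55 rad instead and placed it from there.

**What the last checks showed**
- **Flatness:** the bar's top read 128.5–128.9 mm along its length. The expected height is 130 mm, so the 1–1.5 mm offset is within the calibration.
- **Centring:** the bar's centre was at (589.3, 193.5) mm and the bowl's at (588.9, 195.0) mm.
- **Bowl:** it read within about 1 mm of its position before the bar was laid on it.
- **Bystanders:** the jar, tub and tamper look unmoved in the top and scene pictures; I did not re-measure them.

**Disagreements and low readings**
- A rough reading of the rim from one picture row put the bowl's centre about 4 mm farther along.
- Pressing force dipped to 3 N, below the 5 N minimum, in the first 5 mm of the first drag.

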